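Tip the dice through the funnel into their jar

TASK

Put the five dice away: slide the jar with the funnel along the table, without lifting it, until the funnel is under the spout of the tipping tray. Then slowly press the tray's lever down until all the dice slide out and drop through the funnel into the jar, spilling none, and let the tray come back level. Leave the jar standing there under the spout and do not disturb the other things on the table.

Things in the scene. Friction and masses are not known exactly. Their poses are not given: they have to be found in the camera images.
- post (a point): Upright square wooden post, 24 x 24 mm, top 112 mm above the table; this point is on its axis, 80 mm up. It is the handle of a loose flat wooden base (90 x 205 x 12 mm) that carries the jar and funnel, all one rigid piece of about 0.75 kg, sliding friction about 0.6. The jar's axis is 135 mm from the post along this frame's +y; z is up.
- mouth (a point): Centre of the mouth of the wide funnel (150 mm across, 158 mm above the table, sloping 50 degrees to a 55 mm throat) fixed on the glass jar; same axes as the post. The base's edge is 36 mm beyond the jar's axis (+y) and 169 mm to the post side (-y).
- jar_in (a point): Centre of the inner floor of the narrow glass jar (64 mm outside, 56 mm inside diameter, rim 83 mm above this point), on the funnel's axis; z up.
- drop (a point): Point of the tipping stand, 160 mm above the table, where the dice come down: centre the funnel's mouth here within about 20 mm. Frame of the stand: +y from the spout back to the tray, x along the hinge, z up. The hinge is 55 mm behind (+y), 205 mm high. The stand is fixed; its uprights are 124 mm apart at the hinge, its feet reach 20 mm in front of it; the funnel fits under the tray.
- lip (a point): Middle of the tray's open spout edge, on its floor, 40 mm in front of the hinge. The tray is a steel scoop, 76 mm wide, 140 mm long, walls 30 mm high; level, its floor is 211 mm above the table; tipped, this edge comes down to 176 mm. Same axes as the stand when level.
- tray (a joint): Tilt of the tray, rad: 0 = level, 0.95 = fully tipped, spout down. A spring brings it back level when the lever is let go; about 2 N at the lever pad starts it and about 5 N holds it fully tipped. The dice begin to slide at 0.45 to 0.65 rad.
- pad (a point): Centre of the top face of the black pad (40 x 36 mm) on the end of the tray's lever: 110 mm long, on the hinge axle 120 mm to the -x side of the tray's middle, pointing the way of the spout, leaning up 25 degrees when level (pad 256 mm above the table). Pressing it down tips the tray by the same angle; fully tipped it is about 100 mm lower (95 mm is enough). The frame turns with the tray about x.
- die0_center (a point): Centre of one of five alike translucent red resin dice, 18 mm cubes of 10 g, lying in the tray.
- die1_center (a point): Centre of one of five alike translucent red resin dice, 18 mm cubes of 10 g, lying in the tray.
- die2_center (a point): Centre of one of five alike translucent red resin dice, 18 mm cubes of 10 g, lying in the tray.
- die3_center (a point): Centre of one of five alike translucent red resin dice, 18 mm cubes of 10 g, lying in the tray.
- die4_center (a point): Centre of one of five alike translucent red resin dice, 18 mm cubes of 10 g, lying in the tray.
- tumbler: Frosted glass tumbler, 72 mm wide, 115 mm tall; origin at the centre of its underside. Bystander.
- disc: Blue plastic wind marker disc, 80 mm wide, 14 mm thick; origin at the centre of its underside. Bystander.
- glasses: Open tortoiseshell reading glasses, 135 mm; origin on the table between the lenses. Bystander.
- tile0: Loose mahjong tile, 36 x 26 x 20 mm; origin at the centre of its underside. Bystander.
- tile1: Second loose mahjong tile, 36 x 26 x 20 mm; origin at the centre of its underside. Bystander.
- teacup: White teacup, 68 mm wide, 50 mm tall; origin at the centre of its underside. Bystander.

How it is judged:
On the way, in this order (a step that is already met when the one before it is completed fails the run):
1. the funnel stands under the spout while the tray is still level (horizontal distance between mouth and drop below 0.07 m and value of joint tray below 0.2 rad), for 0.2 s.
2. the tray is tipped by more than 0.45 rad (value of joint tray above 0.45 rad), for 0.1 s.
At the end, for the whole second after the job is handed in: All five dice lie inside the jar (centres within 30 mm of its axis and below its rim, none left in the funnel), the jar stands upright flat on the table with the funnel's centre within 80 mm of the drop point, and the tray is back level (under 0.1 rad) (horizontal distance between each of die0_center, die1_center, die2_center, die3_center, die4_center and jar_in below 0.03 m and z of die0_center in the frame of jar_in between 0.004 and 0.085 m and z of die1_center in the frame of jar_in between 0.004 and 0.085 m and z of die2_center in the frame of jar_in between 0.004 and 0.085 m and z of die3_center in the frame of jar_in between 0.004 and 0.085 m and z of die4_center in the frame of jar_in between 0.004 and 0.085 m and horizontal distance between mouth and drop below 0.08 m and angle between mouth's own z axis and vertical below 0.08 rad and height (world z) of jar_in below 0.022 m and value of joint tray below 0.1 rad); the robot touches nothing.
It fails at once if a die falls on the table (height (world z) of any of die0_center, die1_center, die2_center, die3_center, die4_center below 0.02 m).
It fails at once if the jar base is lifted by more than 13 mm or tipped by more than 0.25 rad (height (world z) of jar_in above 0.03 m or angle between mouth's own z axis and vertical above 0.25 rad).
It fails at once if the tray is tipped in a jerk (faster than 2 rad/s) (velocity of joint tray above 2 rad/s).
It fails at once if another thing on the table is moved by more than 30 mm (distance of any of tumbler, disc, glasses, tile0, tile1, teacup from where it was at the start of the episode above 0.03 m).
It also fails if it takes over 64 s, if anything falls off the work surface, if the arm or the gripper's body presses on something with over 40 N, if the wrist force passes 120 N, or if a joint passes its speed limit or range.

ROBOT

A 6-joint arm with a two-finger parallel gripper is mounted at the origin on the work surface. World frame = base frame: x ahead of the robot, y to its left, z up, the work surface at z = 0. Lengths are in m, angles in rad, forces in N, time in s.
With the tool pointing down it reaches from about 0.3 to 1 m from the base axis. Payload 5.1 kg.
Tool frame: the origin (TCP) lies on the centre line of the jaws, within the pads' length; the fingertips stand 8 mm ahead of it and the grasp point (between the pads) lies 11 mm behind it (arm.nose_length is the z of the fingertips in the tool frame, in m); z points along the fingers, x is the direction in which the jaws open and shut, and the axes are right-handed (so a half turn about z gives the same grasp; the last joint's range is limited). The gripper opens to 95 mm and grips with 3 to 60 N. Pads are 20 mm wide; open, the fingers measure 119 mm over their backs; the gripper's body (75 mm by 180 mm) begins 59 mm behind the grasp point.
Start: joints at [-1.341, 0.124, 1.65, -0, 1.367, -0.083], TCP at [0.2, -0.618, 0.223] pointing down, gripper open.
Joint ranges: [-2.61, 2.61], [-1.02, 2.33], [0.03, 2.71], [-1.35, 4.49], [0.32, 2.68], [-2.91, 2.91]. Speed limits (rad/s): [2.57, 2.57, 3.14, 3.14, 3.14, 3.14].

INTERFACE

Orientations are given as a rotation vector (axis times angle).
In Python, from rig import arm gives the robot as it stands. The module is installed in compiled form; this text tells all that it offers.
- The arm moves only by the tool drive_tool, never from a script. Its arguments are lists of equal length, an entry for each row: "delta_rot": the turn, a rotation vector about the world's x, y, z in degrees, a list of three; "travel": the shift along the world's x, y, z in mm, a list of three; "gripper": the opening, from 0 (shut) to 1 (fully open). In form: {"delta_rot": [[ax, ay, az], ...], "travel": [[dx, dy, dz], ...], "gripper": [gripper, ...]}. A call has 1 to 8 rows; each row is the pose to reach, as a shift and turn from the pose commanded when the call began; what a row does not reach only later rows make up. A row lasts 1/10 s, in which the tool goes at most 50 mm and 8.59 degrees, less where a joint would pass 70% of its speed; a pose out of reach is approached as far as the arm can. A call with a gripper value outside its range is refused whole. The fingers move at their own pace and stop on an object; "squeeze" is the grip in N (left out, the last holds). Time passes only in rows, so rows that repeat a pose let the fingers close. It gives the time, the measured TCP pose, the force and the opening at its end, in the units of the state.
- arm.read_state(): the state, without advancing time (a new reading comes with each control period).
- arm.camera(name): name is "scene" or "top" or "wrist"; returns a dict with "color" (400x640x3 uint8, red, green, blue), "K" (3x3 intrinsics, pixels), "pose" (4x4, takes a point from camera to world coordinates); the wrist camera has in their place "tool_from_camera" (4x4, takes a point from camera to tool coordinates, whose origin is the TCP and whose axes are the tool frame's). Camera axes: x right, y down, z forward; pixel columns grow to the right and rows downward; lengths in m; the calibration is good to about 2 mm. The wrist camera is an equidistant fisheye: a pixel r from the principal point sees the ray r / f radians off the axis. A picture is of the moment at which its call begins: read the wrist's pose just before it. There is no depth.
- arm.job_done(): hands the job in, once; it reports no verdict.
The state is a dict: "t": time; "qpos": joint angles; "qd": joint speeds; "joint_efforts": joint torques, N m; "tcp_pos": TCP position; "tool_rot": TCP orientation; "contact_force": force on the tool from outside, world axes, zero at the start; "ft_torque": the same for the moment, N m; "width": finger opening in m.
Only numpy, scipy, OpenCV 4.12 (cv2) and the standard library are available. Lean on these libraries where they do the work, as an engineer would, in place of code of your own. Each camera call takes 0.05 s, during which the arm holds its last target. There are 200 camera calls.

## Working session

There is one attempt and no reset: what is moved stays moved. The work goes in short steps, Python scripts to look and compute and a tool call to move; the robot and the scene stay as the last step left them, time stands still between calls to the robot, and variables do not carry over. Pictures are saved under pics/ and viewed, about 8 in all and at most 12, crops included, and the job is handed in when it is done.

Besides the shell and the picture viewer there is one more tool, called after "Request:" by a JSON object that holds its "api" and its "payload", one argument or row to a line. drive_tool: Moves the arm, as the interface text tells. Its arguments: {"type":"object","properties":{"delta_rot":{"type":"array"},"travel":{"type":"array"},"gripper":{"type":"array"},"squeeze":{"type":"number"}},"required":["delta_rot","travel","gripper"]}

```bash
mkdir -p pics; cat > h.py <<'E'
import numpy as np, cv2
from rig import arm
def shot(n,f):
    c=arm.camera(n); cv2.imwrite('pics/'+f,c['color'][:,:,::-1]); np.savez('pics/'+f+'.npz',**{k:v for k,v in c.items()}); return c
def plane(c,u,v,z):
    d=c['pose'][:3,:3]@np.linalg.solve(c['K'],[u,v,1.]); o=c['pose'][:3,3]
    return o+d*(z-o[2])/d[2]
def proj(c,p):
    q=c['pose'][:3,:3].T@(np.array(p)-c['pose'][:3,3]); q=c['K']@q; return q[:2]/q[2]
E
python3 - <<'E'
from h import *
for n in('scene','top'):
    c=shot(n,n+'1.png'); print(n,c['pose'].round(3).tolist(),c['K'].round(1).tolist())
print(arm.read_state())
E
```

```text
scene [[-0.883, 0.31, -0.353, 1.087], [0.47, 0.565, -0.679, 0.859], [-0.011, -0.765, -0.644, 1.026], [0.0, 0.0, 0.0, 1.0]] [[490.1, 0.0, 320.6], [0.0, 490.1, 195.4], [0.0, 0.0, 1.0]]
top [[0.002, -0.992, 0.125, 0.41], [-1.0, -0.001, 0.006, -0.041], [-0.006, -0.125, -0.992, 1.636], [0.0, 0.0, 0.0, 1.0]] [[435.8, 0.0, 317.4], [0.0, 435.8, 200.4], [0.0, 0.0, 1.0]]
{'t': 0.1, 'qpos': array([-1.34058835e+00,  1.24474615e-01,  1.65151902e+00, -1.59248401e-05,
        1.36746510e+00, -8.25812393e-02]), 'qd': array([-0.00027812, -0.00050845, -0.001825  ,  0.00052227, -0.00114625,
       -0.00126089]), 'joint_efforts': array([ 2.82316114e-04, -4.18880796e+01, -3.61096787e+01,  7.76415132e-02,
        4.61568881e-02, -7.83456107e-05]), 'tcp_pos': array([ 0.19986775, -0.61793078,  0.22149835]), 'tool_rot': array([-2.53936280e+00,  1.84760787e+00,  2.23503836e-03]), 'contact_force': array([-0.6553609 , -0.37697958,  0.43173653]), 'ft_torque': array([ 0.03447269,  0.03582388, -0.03369978]), 'width': 0.0950405357234828}
```

View pics/scene1.png

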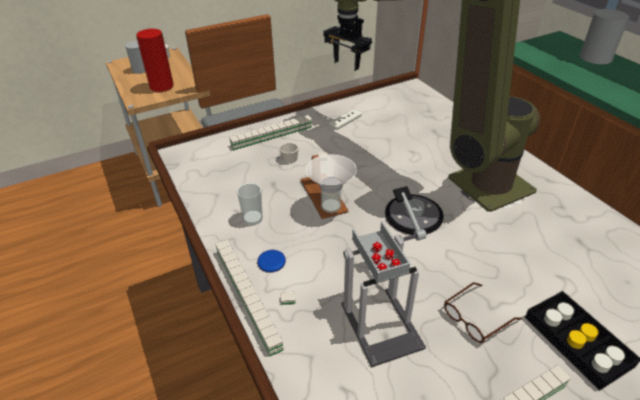

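View pics/top1.png

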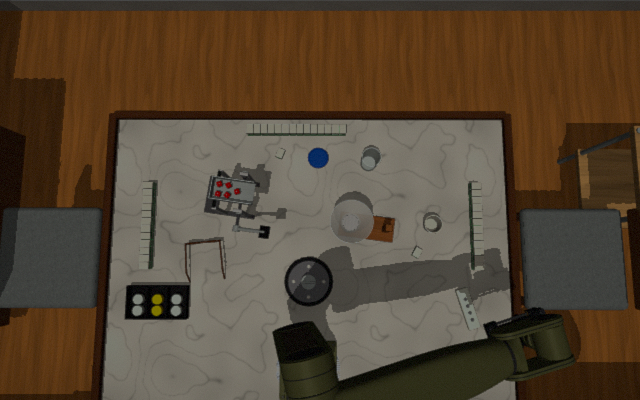

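The scene view shows the stand at about (385,290), the jar and funnel at (330,180) and the tumbler at (250,205). In the top view the stand is at (230,190), its pad at (264,232), the funnel at (352,218) and the post at about (385,228). I'll zoom in on both.

```bash
python3 - <<'E'
import cv2,numpy as np
a=cv2.imread('pics/top1.png')[140:300,180:450]; b=cv2.imread('pics/scene1.png')[140:370,290:460]
a=cv2.resize(a,None,fx=2.96,fy=2.96,interpolation=cv2.INTER_CUBIC); cv2.imwrite('pics/top1c.png',a)
E
```

```text
(no output)
```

View pics/top1c.png

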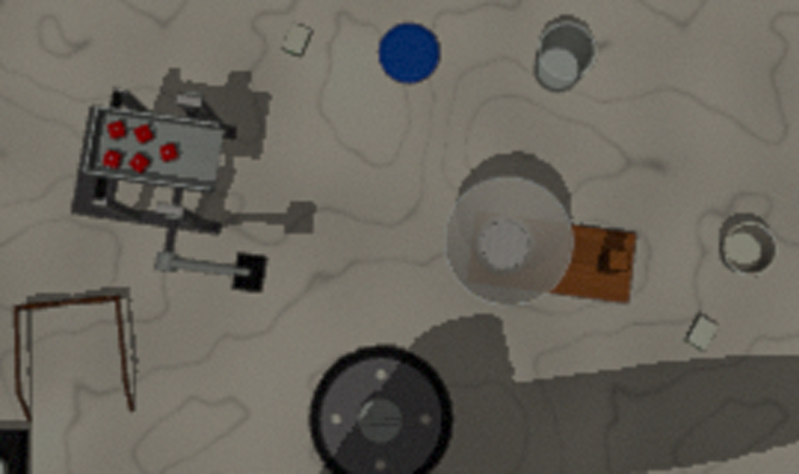

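The crop shows the tray spout edge from about (224,122) to (213,188), the pad at (249,272) and the lever root at (165,262). The funnel circle is centred near (510,240), the base corners are at (637,231) and (630,303), and the post is near (615,252).

```bash
python3 - <<'E'
from h import *
c=dict(np.load('pics/top1.png.npz')); s=dict(np.load('pics/scene1.png.npz'))
P=lambda x,y,z:plane(c,180+x/2.963-.33,140+y/2.963-.33,z)
for n,x,y,z in [('spoutA',224,122,.241),('spoutB',213,188,.241),('backA',95,105,.241),('backB',86,170,.241),('pad',249,272,.256),('root',165,262,.205),('mouth',510,240,.158),('cR1',637,231,.012),('cR2',630,303,.012),('postTop?',622,250,.112),('tumbler',558,68,0),('cup',747,245,.04),('tile',297,38,0),('tile1',701,331,0),('disc',409,52,0),('black',380,418,0.02),('glassA',130,410,0),('glassB',128,290,0),('padS',300,217,0)]:
    print(n,P(x,y,z).round(3)[:2])
im=c['color'].astype(int)
# brown base/post mask
m=((im[...,0]-im[...,2])>40); m[:200]=0;m[250:]=0;m[:,:300]=0;m[:,420:]=0
cnt=max(cv2.findContours(m.astype('uint8'),0,2)[0],key=cv2.contourArea)
print(cv2.minAreaRect(cnt),cv2.boundingRect(cnt))
for n,(k,d) in {'scene':(s,(140,235,280,380)),'pad':(s,(180,290,330,460))}.items():
    a=k['color'][d[0]:d[1],d[2]:d[3],::-1]; cv2.imwrite(f'pics/{n}c.png',cv2.resize(a,None,fx=5,fy=5,interpolation=2))
E
python3 -c "
import cv2,numpy as np
a=cv2.imread('pics/scenec.png');b=cv2.imread('pics/padc.png')
a=cv2.resize(a,(400,380));b=cv2.resize(b,(400,338));o=np.zeros((380,800,3),np.uint8);o[:,:400]=a;o[:338,400:]=b;cv2.imwrite('pics/duo.png',o)"
```

```text
spoutA [0.649 0.169]
spoutB [0.577 0.18 ]
backA [0.668 0.311]
backB [0.596 0.319]
pad [0.485 0.137]
root [0.498 0.237]
mouth [ 0.527 -0.149]
cR1 [ 0.55 -0.32]
cR2 [ 0.46  -0.309]
postTop? [ 0.519 -0.285]
tumbler [ 0.762 -0.224]
cup [ 0.531 -0.451]
tile [0.801 0.113]
tile1 [ 0.425 -0.4  ]
disc [ 0.783 -0.032]
black [0.318 0.003]
glassA [0.326 0.316]
glassB [0.475 0.323]
padS [0.568 0.106]
((380.4200134277344, 228.55999755859375), (25.880111694335938, 23.334524154663086), 8.130102157592773) (366, 216, 29, 26)
```

View pics/duo.png

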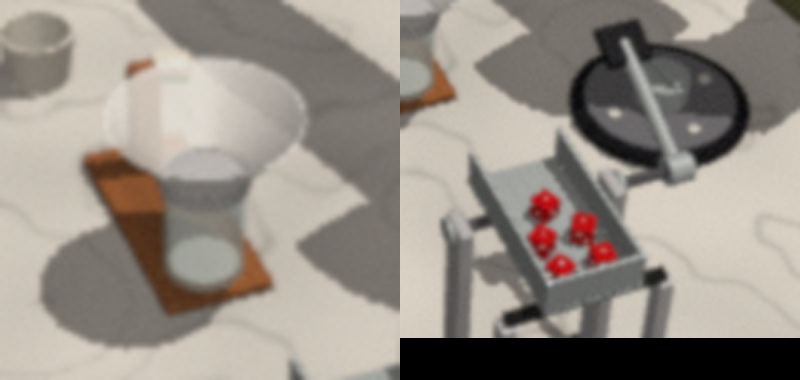

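Estimates so far:

| Item | Position (x, y), m |
|---|---|
| Jar axis | (0.526, -0.148) |
| Post | (0.510, -0.282) |
| Drop point | (0.611, 0.161) |
| Pad | (0.486, 0.134) |

The base yaw is about -7° and the stand's is about -7.7°, so the jar only needs translating. I'll move above the post with the jaws across the base.

Request:
{"api": "drive_tool", "payload": {
  "delta_rot": [
    [0,0,8],
    [0,0,16],
    [0,0,24],
    [0,0,32],
    [0,0,40],
    [0,0,48],
    [0,0,56],
    [0,0,65]
  ],
  "travel": [
    [38,42,0],
    [77,84,0],
    [116,126,0],
    [155,168,0],
    [194,210,0],
    [232,252,0],
    [271,294,0],
    [310,336,0]
  ],
  "gripper": [1,1,1,1,1,1,1,1]
}}

```text
t: 0.9
tcp_pos: [0.472, -0.3225, 0.2223]
tool_rot: [-3.135, 0.196, 0.001]
contact_force: [0.9, -0.8, -0.4]
width: 0.0954
```

Request:
{"api": "drive_tool", "payload": {
  "delta_rot": [
    [0,0,0],
    [0,0,0],
    [0,0,0]
  ],
  "travel": [
    [0,0,0],
    [0,0,0],
    [0,0,0]
  ],
  "gripper": [1,1,1]
}}

```text
t: 1.2
tcp_pos: [0.4705, -0.3249, 0.2223]
tool_rot: [-3.135, 0.207, 0.001]
contact_force: [0.2, -0.7, 0.1]
width: 0.0949
```

```bash
python3 - <<'E'
from h import *
s=arm.read_state(); print(s['t'],s['tcp_pos'],s['tool_rot'],s['contact_force'],s['qpos'])
w=arm.camera('wrist'); np.savez('pics/w1.npz',pos=s['tcp_pos'],rot=s['tool_rot'],**w); print(w['K'],w['tool_from_camera'].round(3))
cv2.imwrite('pics/w1.png',w['color'][:,:,::-1])
E
```

```text
1.2 [ 0.47049989 -0.3249499   0.22227867] [-3.13471596e+00  2.07303876e-01  1.28396109e-03] [ 0.1717882  -0.65967282  0.09962551] [-6.98068533e-01 -4.74955583e-02  1.82722565e+00 -4.69462972e-04
  1.36253937e+00 -5.65900362e-01]
[[309.70691629   0.         320.47568178]
 [  0.         309.70691629 201.45539533]
 [  0.           0.           1.        ]] [[ 1.     0.001  0.001 -0.001]
 [-0.001  0.963  0.269 -0.076]
 [-0.001 -0.269  0.963 -0.163]
 [ 0.     0.     0.     1.   ]]
```

View pics/w1.png

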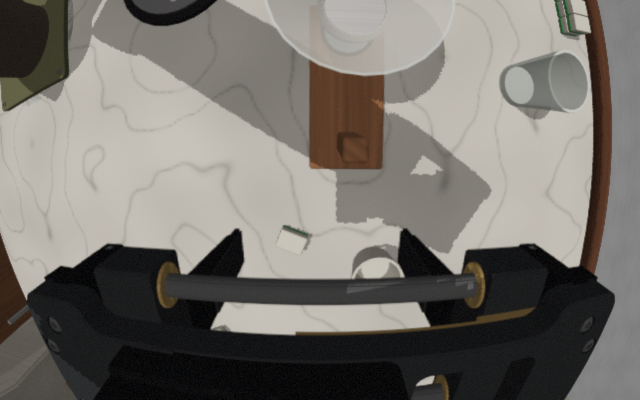

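The wrist view shows the base's post end at (310-382,168), the post top at about (356,150), the teacup near (377,270) and the tile at (293,238). I'll cast these to world coordinates.

```bash
cat >> h.py <<'E'
from scipy.spatial.transform import Rotation as R
def wray(w,pos,rot,u,v,z):
    K=w['K'];x=(u-K[0,2]);y=(v-K[1,2]);r=np.hypot(x,y);t=r/K[0,0]
    d=np.array([x/r*np.sin(t),y/r*np.sin(t),np.cos(t)]);T=w['tool_from_camera'];Q=R.from_rotvec(rot).as_matrix()
    o=Q@T[:3,3]+pos;d=Q@T[:3,:3]@d
    return o+d*(z-o[2])/d[2]
E
python3 - <<'E'
from h import *
w=dict(np.load('pics/w1.npz'))
for n,u,v,z in[('c1',310,168,.012),('c2',382,168,.012),('postA',341,134,.112),('postB',368,133,.112),('postC',370,163,.112),('postD',342,164,.112),('mouthL',267,0,.158),('mouthBottom',370,74,.158),('mouthR',455,0,.158)]:
    print(n,wray(w,w['pos'],w['rot'],u,v,z).round(4))
a=w['color'][100:190,290:410,::-1];a=cv2.resize(a,None,fx=6,fy=6,interpolation=2);cv2.imwrite('pics/w1c.png',a)
E
```

```text
c1 [ 0.4587 -0.3089  0.012 ]
c2 [ 0.5468 -0.32    0.012 ]
postA [ 0.4954 -0.2662  0.112 ]
postB [ 0.5193 -0.2681  0.112 ]
postC [ 0.5182 -0.2951  0.112 ]
postD [ 0.4931 -0.293   0.112 ]
mouthL [ 0.4521 -0.1529  0.158 ]
mouthBottom [ 0.5194 -0.2215  0.158 ]
mouthR [ 0.5976 -0.1629  0.158 ]
```

View pics/w1c.png

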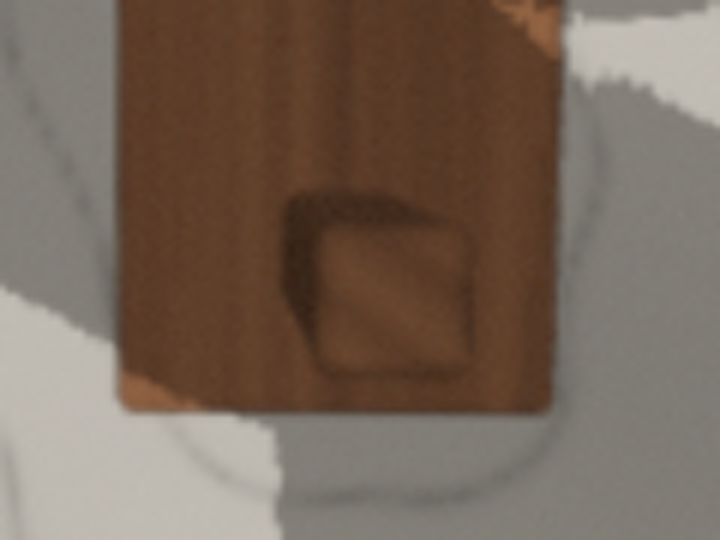

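The post top centre is at about (0.507, -0.281), which agrees with the base corners. I'll move over it, then descend and grip.

Request:
{"api": "drive_tool", "payload": {
  "delta_rot": [
    [0,0,0],
    [0,0,0],
    [0,0,0],
    [0,0,0],
    [0,0,0],
    [0,0,0],
    [0,0,0],
    [0,0,0]
  ],
  "travel": [
    [18,22,0],
    [37,44,0],
    [37,44,0],
    [37,44,-40],
    [37,44,-80],
    [37,44,-115],
    [37,44,-145],
    [37,44,-145]
  ],
  "gripper": [1,1,1,1,1,1,1,1]
}}

```text
t: 2.05
tcp_pos: [0.5038, -0.2797, 0.0723]
tool_rot: [-3.13, 0.209, 0.014]
contact_force: [0.0, 0.0, -0.2]
width: 0.0948
```

Request:
{"api": "drive_tool", "payload": {
  "delta_rot": [
    [0,0,0],
    [0,0,0],
    [0,0,0],
    [0,0,0],
    [0,0,0],
    [0,0,0],
    [0,0,0],
    [0,0,0]
  ],
  "travel": [
    [0,0,0],
    [0,0,0],
    [0,0,0],
    [0,0,0],
    [0,0,0],
    [0,0,0],
    [0,0,0],
    [0,0,0]
  ],
  "gripper": [0,0,0,0,0,0,0,0],
  "squeeze": 20
}}

```text
t: 2.85
tcp_pos: [0.5081, -0.2803, 0.0776]
tool_rot: [-3.135, 0.205, 0.0]
contact_force: [0.4, -1.1, 0.8]
width: 0.0367
```

Request:
{"api": "drive_tool", "payload": {
  "delta_rot": [
    [0,0,0],
    [0,0,0],
    [0,0,0],
    [0,0,0],
    [0,0,0],
    [0,0,0]
  ],
  "travel": [
    [0,0,0],
    [0,0,0],
    [0,0,0],
    [0,0,0],
    [0,0,0],
    [0,0,0]
  ],
  "gripper": [0,0,0,0,0,0]
}}

```text
t: 3.45
tcp_pos: [0.508, -0.2804, 0.0776]
tool_rot: [-3.135, 0.205, 0.0]
contact_force: [-0.8, 0.3, 0.4]
width: 0.0241
```

Request:
{"api": "drive_tool", "payload": {
  "delta_rot": [
    [0,0,0],
    [0,0,0],
    [0,0,0],
    [0,0,0],
    [0,0,0],
    [0,0,0],
    [0,0,0],
    [0,0,0]
  ],
  "travel": [
    [3,5,0],
    [10,18,0],
    [18,33,0],
    [27,49,0],
    [36,65,0],
    [45,81,0],
    [53,97,0],
    [60,110,0]
  ],
  "gripper": [0,0,0,0,0,0,0,0]
}}

```text
t: 4.25
tcp_pos: [0.5687, -0.1688, 0.0776]
tool_rot: [3.135, -0.203, -0.0]
contact_force: [-1.6, -3.1, -0.6]
width: 0.0239
```

Request:
{"api": "drive_tool", "payload": {
  "delta_rot": [
    [0,0,0],
    [0,0,0],
    [0,0,0],
    [0,0,0],
    [0,0,0],
    [0,0,0],
    [0,0,0],
    [0,0,0]
  ],
  "travel": [
    [1,10,0],
    [4,25,0],
    [6,42,0],
    [8,60,0],
    [10,78,0],
    [12,95,0],
    [14,108,0],
    [16,118,0]
  ],
  "gripper": [0,0,0,0,0,0,0,0]
}}

```text
t: 5.05
tcp_pos: [0.5841, -0.0511, 0.0776]
tool_rot: [3.135, -0.204, -0.001]
contact_force: [-0.8, -3.8, -1.8]
width: 0.0241
```

```bash
python3 - <<'E'
from h import *
s=arm.read_state(); print(s['t'],s['tcp_pos'],s['contact_force'])
c=shot('top','top2.png'); d=shot('scene','scene2.png')
a=cv2.resize(c['color'][140:260,190:350,::-1],(533,400),interpolation=2)
b=cv2.resize(d['color'][110:390,310:480,::-1],(267,440),interpolation=2)
o=np.zeros((440,800,3),np.uint8);o[:400,:533]=a;o[:,533:]=b;cv2.imwrite('pics/duo2.png',o)
E
```

```text
5.05 [ 0.58406686 -0.05113037  0.07755829] [-0.81580011 -3.78786786 -1.75484962]
```

View pics/duo2.png

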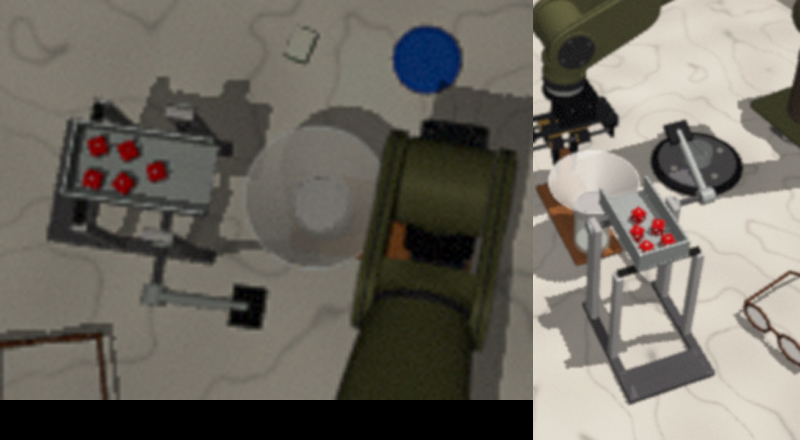

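In the top view the funnel is at crop (320,197), the spout edge runs through (218,140)-(209,212), the pad is at (247,306), and the wrist link's left edge is at x=355-400. I'll check the funnel position and the wrist link's clearance over the pad.

```bash
python3 - <<'E'
from h import *
c=dict(np.load('pics/top2.png.npz'));s=dict(np.load('pics/scene2.png.npz'))
P=lambda x,y,z:plane(c,190+x*.3-.35,140+y*.3-.35,z).round(4)
print('mouth',P(320,197,.158),'left',P(247,194,.158),'top',P(322,126,.158),'bot',P(322,268,.158))
print('spout',P(218,140,.241),P(209,212,.241),'pad',P(247,306,.256),'root',P(152,294,.205))
for z in(.2,.25,.3,.35,.4): print(z,proj(s,[.584,-.051,z]).round(),proj(c,[.584,-.051,z]).round())
u=310+37*170/267;v=110+85*280/440;print(u,v)
# blade: dark ring of gripper top
E
```

```text
mouth [0.6018 0.0763 0.158 ] left [0.6048 0.1514 0.158 ] top [0.6757 0.0751 0.158 ] bot [0.5287 0.0735 0.158 ]
spout [0.6468 0.1698 0.241 ] [0.5762 0.1771 0.241 ] pad [0.4846 0.1368 0.256 ] root [0.499  0.2373 0.205 ]
0.2 [330. 181.] [323. 202.]
0.25 [330. 167.] [323. 201.]
0.3 [330. 151.] [323. 199.]
0.35 [330. 135.] [323. 196.]
0.4 [330. 117.] [323. 194.]
333.55805243445695 164.0909090909091
```

Clearance is fine. The funnel is at (0.601, 0.081) and the drop at about (0.611, 0.163), so about (10, 78) mm remains.

Request:
{"api": "drive_tool", "payload": {
  "delta_rot": [
    [0,0,0],
    [0,0,0],
    [0,0,0],
    [0,0,0],
    [0,0,0],
    [0,0,0],
    [0,0,0],
    [0,0,0]
  ],
  "travel": [
    [1,9,0],
    [3,22,0],
    [5,36,0],
    [7,50,0],
    [8,62,0],
    [9,71,0],
    [10,77,0],
    [10,78,0]
  ],
  "gripper": [0,0,0,0,0,0,0,0]
}}

```text
t: 5.95
tcp_pos: [0.5937, 0.0259, 0.0776]
tool_rot: [3.134, -0.201, -0.002]
contact_force: [-1.8, -3.7, 0.5]
width: 0.0241
```

```bash
python3 - <<'E'
from h import *
s=arm.read_state(); print(s['t'],s['tcp_pos'],s['contact_force'],s['tool_rot'])
c=shot('top','top3.png'); d=shot('scene','scene3.png')
a=cv2.resize(c['color'][140:260,190:350,::-1],(533,400),interpolation=2)
b=cv2.resize(d['color'][150:370,320:454,::-1],(267,440),interpolation=2)
o=np.zeros((440,800,3),np.uint8);o[:400,:533]=a;o[:,533:]=b;cv2.imwrite('pics/duo3.png',o)
E
```

```text
5.95 [0.59371397 0.02594507 0.07757461] [-1.76288464 -3.68791281  0.53461734] [ 3.13350927e+00 -2.00716037e-01 -2.04975194e-03]
```

View pics/duo3.png

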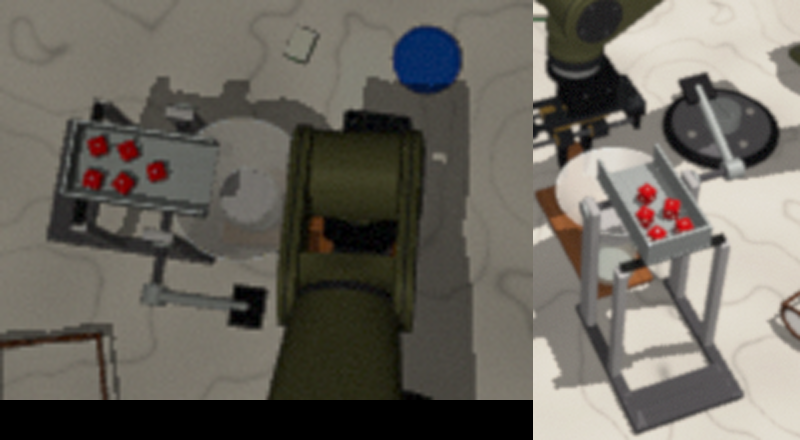

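The funnel now sits centred under the spout, with its throat at crop (248,193) and the spout edge at x≈213. The only force is sliding friction, so there is no contact with the stand. I'll release and rise straight up.

Request:
{"api": "drive_tool", "payload": {
  "delta_rot": [
    [0,0,0],
    [0,0,0],
    [0,0,0],
    [0,0,0],
    [0,0,0],
    [0,0,0]
  ],
  "travel": [
    [0,0,0],
    [0,0,0],
    [0,0,0],
    [0,0,0],
    [0,0,0],
    [0,0,0]
  ],
  "gripper": [0.7,0.7,0.7,0.7,0.7,0.7]
}}

```text
t: 6.65
tcp_pos: [0.5942, 0.0256, 0.0777]
tool_rot: [-3.135, 0.205, -0.0]
contact_force: [0.4, 0.4, -0.8]
width: 0.0644
```

Request:
{"api": "drive_tool", "payload": {
  "delta_rot": [
    [0,0,0],
    [0,0,0],
    [0,0,0],
    [0,0,0],
    [0,0,0],
    [0,0,0],
    [0,0,0],
    [0,0,0]
  ],
  "travel": [
    [0,0,15],
    [0,0,45],
    [0,0,80],
    [0,0,120],
    [0,0,160],
    [0,0,200],
    [0,0,230],
    [0,0,230]
  ],
  "gripper": [0.7,0.7,0.7,0.7,0.7,0.7,0.7,0.7]
}}

```text
t: 7.45
tcp_pos: [0.5964, 0.0255, 0.3159]
tool_rot: [-3.134, 0.205, -0.019]
contact_force: [1.0, 0.3, 0.6]
width: 0.0662
```

Request:
{"api": "drive_tool", "payload": {
  "delta_rot": [
    [0,0,-6],
    [0,0,-12],
    [0,0,-18],
    [0,0,-24],
    [0,0,-30],
    [0,0,-36],
    [0,0,-42],
    [0,0,-45]
  ],
  "travel": [
    [-25,5,0],
    [-50,15,0],
    [-75,30,0],
    [-95,50,0],
    [-108,70,0],
    [-110,90,0],
    [-110,104,0],
    [-110,106,0]
  ],
  "gripper": [0,0,0,0,0,0,0,0]
}}

```text
t: 8.25
tcp_pos: [0.4834, 0.1329, 0.3073]
tool_rot: [2.817, -1.391, -0.001]
contact_force: [0.8, -0.5, 0.4]
width: 0.0079
```

Request:
{"api": "drive_tool", "payload": {
  "delta_rot": [
    [0,0,0],
    [0,0,0],
    [0,0,0],
    [0,0,0]
  ],
  "travel": [
    [0,0,0],
    [0,0,0],
    [0,0,0],
    [0,0,0]
  ],
  "gripper": [0,0,0,0]
}}

```text
t: 8.65
tcp_pos: [0.4842, 0.1312, 0.3076]
tool_rot: [2.818, -1.389, -0.0]
contact_force: [0.3, 0.3, -0.0]
width: 0.0009
```

```bash
python3 - <<'E'
from h import *
s=arm.read_state(); print(s['t'],s['tcp_pos'],s['contact_force'],s['tool_rot'],s['width'])
w=arm.camera('wrist'); d=shot('scene','scene4.png')
np.savez('pics/w2.npz',pos=s['tcp_pos'],rot=s['tool_rot'],**w)
a=cv2.resize(w['color'][:,:,::-1],(533,333),interpolation=cv2.INTER_AREA)
b=cv2.resize(d['color'][150:370,320:454,::-1],(267,440),interpolation=2)
o=np.zeros((440,800,3),np.uint8);o[:333,:533]=a;o[:,533:]=b;cv2.imwrite('pics/duo4.png',o)
E
```

```text
8.65 [0.48416783 0.13124009 0.3075716 ] [ 0.34343241  0.28499933 -0.04680197] [ 2.81757288e+00 -1.38927124e+00 -2.02570383e-04] 0.0009184212409013807
```

View pics/duo4.png

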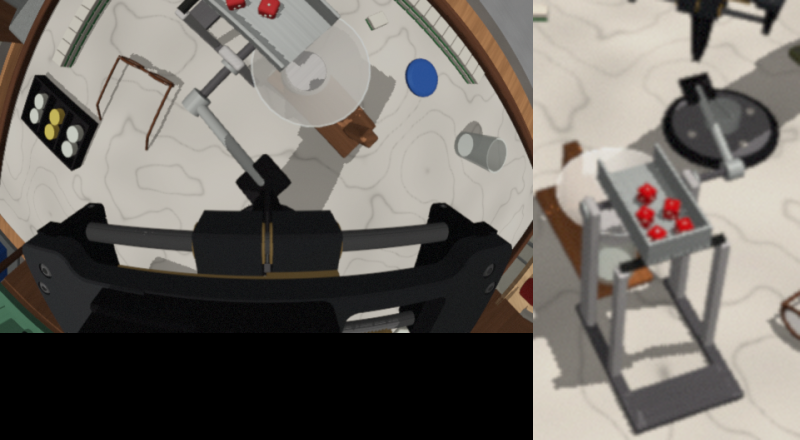

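The closed tips are over the pad at about (263,183) in the crop. The funnel's throat sits just in front of the spout and the five dice are still in the tray. I'll press down slowly.

Request:
{"api": "drive_tool", "payload": {
  "delta_rot": [
    [0,0,0],
    [0,0,0],
    [0,0,0],
    [0,0,0],
    [0,0,0],
    [0,0,0],
    [0,0,0],
    [0,0,0]
  ],
  "travel": [
    [0,0,-12],
    [0,0,-24],
    [0,0,-34],
    [0,0,-38],
    [0,0,-41],
    [0,0,-44],
    [0,0,-47],
    [0,-1,-50]
  ],
  "gripper": [0,0,0,0,0,0,0,0]
}}

```text
t: 9.55
tcp_pos: [0.4844, 0.1306, 0.258]
tool_rot: [-2.817, 1.389, -0.001]
contact_force: [0.6, -1.4, 2.1]
width: 0.0002
```

Request:
{"api": "drive_tool", "payload": {
  "delta_rot": [
    [0,0,0],
    [0,0,0],
    [0,0,0],
    [0,0,0],
    [0,0,0],
    [0,0,0],
    [0,0,0],
    [0,0,0]
  ],
  "travel": [
    [0,-1,-3],
    [0,-2,-6],
    [0,-3,-9],
    [0,-4,-12],
    [0,-5,-15],
    [0,-5,-18],
    [-1,-6,-21],
    [-1,-6,-24]
  ],
  "gripper": [0,0,0,0,0,0,0,0]
}}

```text
t: 10.35
tcp_pos: [0.4836, 0.1245, 0.2337]
tool_rot: [-2.817, 1.389, -0.002]
contact_force: [1.3, -1.5, 2.6]
width: 0.0002
```

Request:
{"api": "drive_tool", "payload": {
  "delta_rot": [
    [0,0,0],
    [0,0,0],
    [0,0,0],
    [0,0,0],
    [0,0,0],
    [0,0,0],
    [0,0,0],
    [0,0,0]
  ],
  "travel": [
    [0,-1,-3],
    [0,-1,-6],
    [0,-2,-9],
    [0,-2,-12],
    [0,-2,-14],
    [0,-2,-16],
    [0,-2,-18],
    [0,-2,-20]
  ],
  "gripper": [0,0,0,0,0,0,0,0]
}}

```text
t: 11.15
tcp_pos: [0.4832, 0.1225, 0.2136]
tool_rot: [2.818, -1.389, 0.0]
contact_force: [0.8, -1.2, 2.5]
width: 0.0005
```

Request:
{"api": "drive_tool", "payload": {
  "delta_rot": [
    [0,0,0],
    [0,0,0],
    [0,0,0],
    [0,0,0],
    [0,0,0],
    [0,0,0],
    [0,0,0],
    [0,0,0]
  ],
  "travel": [
    [0,0,-2],
    [0,0,-4],
    [0,1,-6],
    [0,1,-8],
    [0,2,-10],
    [0,2,-12],
    [0,3,-14],
    [0,3,-16]
  ],
  "gripper": [0,0,0,0,0,0,0,0]
}}

```text
t: 11.95
tcp_pos: [0.4831, 0.1257, 0.1974]
tool_rot: [2.818, -1.389, -0.0]
contact_force: [0.9, -1.8, 3.9]
width: 0.0003
```

Request:
{"api": "drive_tool", "payload": {
  "delta_rot": [
    [0,0,0],
    [0,0,0],
    [0,0,0],
    [0,0,0],
    [0,0,0],
    [0,0,0],
    [0,0,0],
    [0,0,0]
  ],
  "travel": [
    [0,1,-2],
    [0,1,-4],
    [0,2,-6],
    [0,3,-8],
    [0,3,-10],
    [0,4,-12],
    [0,5,-14],
    [0,6,-16]
  ],
  "gripper": [0,0,0,0,0,0,0,0]
}}

```text
t: 12.75
tcp_pos: [0.4832, 0.1315, 0.1815]
tool_rot: [2.817, -1.389, 0.0]
contact_force: [0.8, -4.5, 3.5]
width: 0.0006
```

```bash
python3 - <<'E'
from h import *
s=arm.read_state(); print(s['t'],s['tcp_pos'],s['contact_force'])
w=arm.camera('wrist'); d=shot('scene','scene5.png');c=shot('top','top5.png')
a=w['color'][0:200,140:540,::-1]
b=cv2.resize(d['color'][150:370,320:454,::-1],(267,440),interpolation=2)
e=cv2.resize(c['color'][170:230,200:300,::-1],(400,240),interpolation=2)
o=np.zeros((440,670,3),np.uint8);o[:200,:400]=a;o[200:,:400]=e;o[:,403:]=b;cv2.imwrite('pics/duo5.png',o)
for n,i in(('w',w),('s',d),('t',c)):
    m=cv2.inRange(i['color'],(130,0,0),(255,70,70)); k,l,st,ce=cv2.connectedComponentsWithStats(m)
    print(n,[(ce[j].round().tolist(),int(st[j,4])) for j in range(1,k) if st[j,4]>5])
E
```

```text
12.75 [0.48319539 0.13147171 0.18145517] [ 0.8373231  -4.5266072   3.50255527]
w []
s [([149.0, 33.0], 185)]
t []
```

View pics/duo5.png

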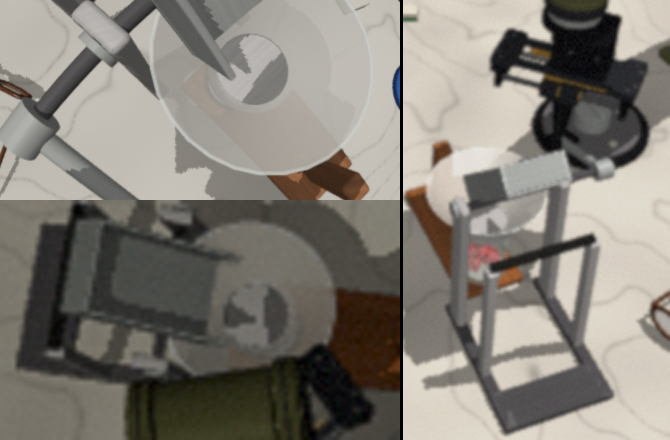

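The dice have left the tray. The top view shows an empty floor and the scene view shows a pink cluster in the jar at crop (485,258). I'll let the tray return slowly along the same arc.

Request:
{"api": "drive_tool", "payload": {
  "delta_rot": [
    [0,0,0],
    [0,0,0],
    [0,0,0],
    [0,0,0],
    [0,0,0],
    [0,0,0],
    [0,0,0],
    [0,0,0]
  ],
  "travel": [
    [0,-2,3],
    [0,-3,6],
    [0,-4,9],
    [0,-5,12],
    [0,-6,16],
    [0,-7,20],
    [0,-8,24],
    [0,-9,28]
  ],
  "gripper": [0,0,0,0,0,0,0,0]
}}

```text
t: 13.7
tcp_pos: [0.4832, 0.1226, 0.21]
tool_rot: [-2.818, 1.389, -0.0]
contact_force: [-1.0, 1.4, 1.6]
width: 0.0003
```

Request:
{"api": "drive_tool", "payload": {
  "delta_rot": [
    [0,0,0],
    [0,0,0],
    [0,0,0],
    [0,0,0],
    [0,0,0],
    [0,0,0],
    [0,0,0],
    [0,0,0]
  ],
  "travel": [
    [0,0,4],
    [0,0,8],
    [0,1,12],
    [0,1,16],
    [0,2,20],
    [0,2,24],
    [0,3,28],
    [0,4,32]
  ],
  "gripper": [0,0,0,0,0,0,0,0]
}}

```text
t: 14.5
tcp_pos: [0.4832, 0.1266, 0.2419]
tool_rot: [2.818, -1.389, 0.0]
contact_force: [0.6, 0.3, 1.6]
width: 0.0004
```

Request:
{"api": "drive_tool", "payload": {
  "delta_rot": [
    [0,0,0],
    [0,0,0],
    [0,0,0],
    [0,0,0],
    [0,0,0],
    [0,0,0],
    [0,0,0],
    [0,0,0]
  ],
  "travel": [
    [0,1,3],
    [0,2,6],
    [0,2,9],
    [0,3,12],
    [0,3,15],
    [0,3,18],
    [0,3,22],
    [0,3,28]
  ],
  "gripper": [0,0,0,0,0,0,0,0]
}}

```text
t: 15.3
tcp_pos: [0.4828, 0.1294, 0.2695]
tool_rot: [2.817, -1.389, -0.001]
contact_force: [0.1, 0.6, 0.8]
width: 0.0006
```

Request:
{"api": "drive_tool", "payload": {
  "delta_rot": [
    [0,0,0],
    [0,0,0],
    [0,0,0],
    [0,0,0],
    [0,0,0],
    [0,0,0],
    [0,0,0],
    [0,0,0]
  ],
  "travel": [
    [0,0,15],
    [0,-10,35],
    [-10,-40,50],
    [-20,-80,60],
    [-40,-120,60],
    [-60,-160,60],
    [-80,-200,60],
    [-80,-200,60]
  ],
  "gripper": [0,0,0,0,0,0,0,0]
}}

```text
t: 16.1
tcp_pos: [0.4015, -0.0742, 0.331]
tool_rot: [2.811, -1.399, 0.003]
contact_force: [0.2, -0.0, -0.5]
width: 0.0002
```

```bash
python3 - <<'E'
from h import *
s=arm.read_state(); print(s['t'],s['tcp_pos'],s['contact_force'])
d=shot('scene','scene6.png');c=shot('top','top6.png')
b=cv2.resize(d['color'][160:300,320:434,::-1],(391,480),interpolation=2)
e=cv2.resize(c['color'][150:250,200:300,::-1],(400,400),interpolation=2)
o=np.zeros((480,800,3),np.uint8);o[:400,:400]=e;o[:,405:796]=b;cv2.imwrite('pics/duo6.png',o)
E
```

```text
16.1 [ 0.40147296 -0.07422869  0.33098619] [ 0.24506843 -0.03310347 -0.46075808]
```

View pics/duo6.png

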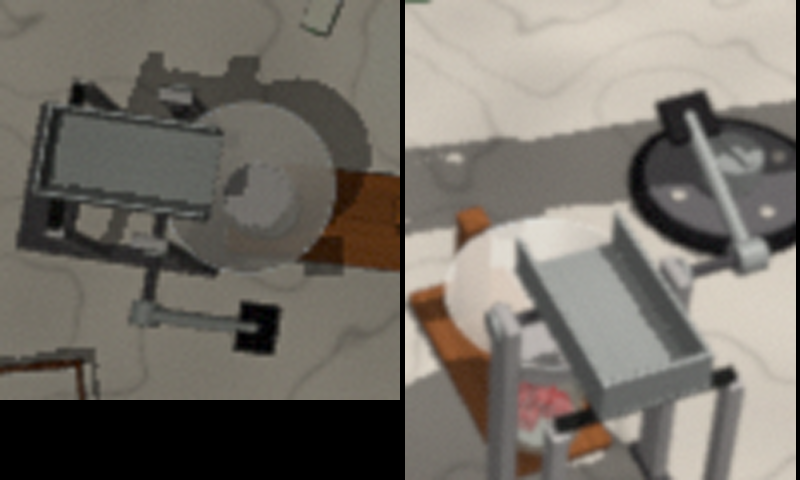

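The tray is level and empty, and pink shows in the jar at crop (545,405). The top view does not resolve the dice, so I'll use the last picture to look down the funnel with the wrist camera from above.

Request:
{"api": "drive_tool", "payload": {
  "delta_rot": [
    [0,0,0],
    [0,0,0],
    [0,0,0],
    [0,0,0],
    [0,0,0],
    [0,0,0],
    [0,0,0],
    [0,0,0]
  ],
  "travel": [
    [20,18,0],
    [45,41,0],
    [70,64,0],
    [95,87,0],
    [120,110,0],
    [139,127,0],
    [139,127,0],
    [139,127,0]
  ],
  "gripper": [0,0,0,0,0,0,0,0]
}}

```text
t: 17.0
tcp_pos: [0.5422, 0.0581, 0.3293]
tool_rot: [2.819, -1.384, -0.002]
contact_force: [0.2, 0.3, -0.0]
width: 0.0006
```

```bash
python3 - <<'E'
from h import *
s=arm.read_state(); print(s['t'],s['tcp_pos'],s['contact_force'])
w=arm.camera('wrist'); np.savez('pics/w3.npz',pos=s['tcp_pos'],rot=s['tool_rot'],**w)
# pixel of jar throat: nearest over image by ray-plane
T=np.array([wray(w,s['tcp_pos'],s['tool_rot'],u+.5,v+.5,.03) for v in range(0,240,4) for u in range(160,480,4)])
i=np.argmin(np.hypot(*(T[:,:2]-[.611,.160]).T)); u,v=160+4*(i%80),4*(i//80); print(u,v)
u0,v0=max(u-70,0),max(v-60,0)
a=w['color'][v0:v0+110,u0:u0+140,::-1]
d=dict(np.load('pics/scene6.png.npz'))['color'][240:300,345:405,::-1]
o=np.zeros((440,800,3),np.uint8);a=cv2.resize(a,None,fx=3.6,fy=3.6,interpolation=2);o[:a.shape[0],:a.shape[1]]=a
o[:290,508:798]=cv2.resize(d,(290,290),interpolation=2);cv2.imwrite('pics/duo7.png',o)
p=dict(np.load('pics/scene1.png.npz'))['color'];q=dict(np.load('pics/scene6.png.npz'))['color']
df=cv2.absdiff(p,q).max(2)
for n,(x,y) in dict(tumbler=(250,205),disc=(271,261),cup=(288,154),tile=(287,301),glasses=(480,315)).items(): print(n,df[y-12:y+12,x-15:x+15].mean().round(1))
E
```

```text
17.0 [0.5422186  0.05814126 0.32934749] [ 0.18270499  0.29418793 -0.01917049]
296 88
tumbler 2.0
disc 2.6
cup 2.0
tile 1.8
glasses 1.9
```

View pics/duo7.png

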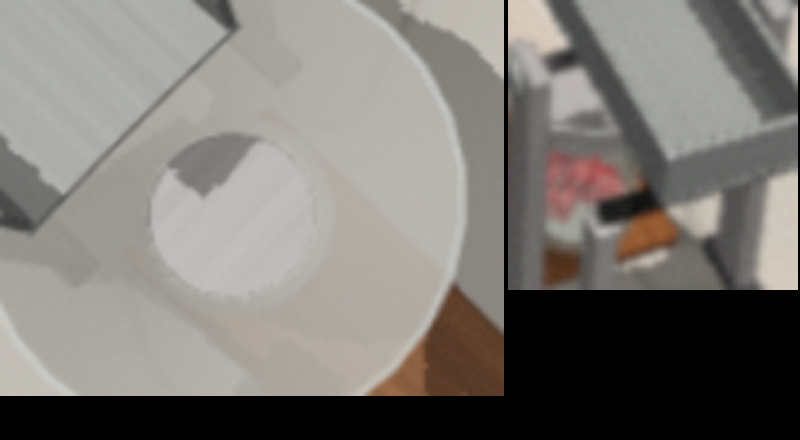

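The wrist view shows the funnel cone and tray empty. The throat disc at (235,215) renders opaque grey, so I'll check the pink blob's height by projection and estimate its area from the saved images.

```bash
python3 - <<'E'
from h import *
for f in('scene5','scene6','scene1'):
    c=dict(np.load(f'pics/{f}.png.npz'));i=c['color'].astype(int)
    m=((i[...,0]-i[...,1]>35)&(i[...,0]-i[...,2]>25)&(abs(i[...,1]-i[...,2])<32)).astype('uint8')
    k,l,st,ce=cv2.connectedComponentsWithStats(m)
    print(f,[(st[j].tolist(),ce[j].round(1).tolist()) for j in range(1,k) if st[j,4]>15 and 320<ce[j][0]<460 and 150<ce[j][1]<320])
for z in(.014,.03,.05,.07,.095,.158):print(z,proj(c,[.611,.160,z]).round(1))
print('jar width px',proj(c,[.611+.028*.88,.16-.028*.47,.03])-proj(c,[.611-.028*.88,.16+.028*.47,.03]))
E
```

```text
scene5 [([336, 221, 7, 8, 23], [339.3, 224.0]), ([353, 272, 16, 13, 142], [359.4, 277.1])]
scene6 [([333, 255, 11, 11, 24], [338.2, 262.2]), ([353, 272, 16, 13, 137], [359.4, 277.1])]
scene1 [([371, 241, 17, 29, 230], [377.7, 255.7]), ([385, 249, 16, 18, 157], [391.7, 257.2])]
0.014 [359.5 283.2]
0.03 [359.7 279.2]
0.05 [360.  274.1]
0.07 [360.4 269. ]
0.095 [360.8 262.4]
0.158 [361.8 245. ]
jar width px [-21.33052126   0.13580151]
```

The blob spans z≈0.014-0.058 m on the jar's axis and is 42 mm wide, which fits a two-layer pile of five dice on the jar floor. No red shows anywhere else near the stand. I'm handing in.

```bash
python3 -c "
from rig import arm
print(arm.job_done(), arm.read_state()['t'])"
```

```text
the job is handed in; nothing more can be done
the job is handed in; nothing more can be done
```

I slid the jar by its post to under the spout and pressed the lever down slowly with closed fingertips. The dice dropped into the jar, I let the tray back up along the same path, drew the arm clear and handed in at about 17 s. No verdict came back.

**Final checks**
- **Dice:** The tray and funnel cone are empty. A red pile lies on the jar's axis about 14–58 mm above the table, and no other red shows around the stand.
- **Tray:** It looks level again in the last views.
- **Jar:** The funnel is centred under the spout to within about 10 mm. That position was measured before tipping.
- **Bystanders:** The tumbler, disc, teacup, glasses and one tile show no change in the camera images. The second tile was not checked.
- **Contact:** The arm was clear of everything at hand-in, and contact forces at my checks stayed below about 6 N.

**Less certain**
- **Count of dice:** I could not count them one by one. The jar's throat looked opaque from above, so "five inside" rests on the pile's size and height in the side view and on the empty tray.
- **Position estimates:** Two estimates of the drop point and of the funnel's position differed by about 7 mm. I aimed between them, within the 20 mm allowed.

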